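Make up the wooden party-favour sampler box

TASK

Make up the sampler box on the shop counter with the bare wooden favours: set the large yo-yo flat in the round cup, the toy car on its wheels in the square tray, the two-headed rattle flat in the narrow trough, and put the throwing ring over the post so that it lies flat on its foot, each resting on the floor of its place and about in the middle. Leave the look-alikes, the small yo-yo and the one-headed mallet, where they lie on the counter.

Things in the scene. Friction and masses are not known exactly. Their poses are not given: they have to be found in the camera images.
- yoyo: the large yo-yo lying flat: two coaxial discs 52 in diameter, 14 thick, 4 apart; 32 high in all, 50 g. Origin: centre of the underside, z is its axis (up). Loose, bare pale wood. Sizes in mm.
- car: toy car: body 74 long (along x), 30 wide (y), from 8 to 24 above the origin, cabin 34 x 30 on the middle of it, up to 38; four fixed wheels of radius 9, centred at x = +-23, outside the body to y = +-20. Between the wheels (|x| under 14) it is 30 wide from 8 to 38 high. 60 g. Origin: centre of the underside (wheel contact), z up. Loose, bare pale wood. Sizes in mm.
- rattle: two-headed rattle: 86 long (x), a square head 30 x 30 (y, z) and 20 long at each end, joined by a square handle 16 x 16 and 46 long, centred 16 above the origin (8 to 24). 40 g. Origin: under its middle, on the table, z up. Loose, bare pale wood. Sizes in mm.
- toss_ring: throwing ring lying flat: 56 outer and 34 inner diameter, 20 high, 30 g. Origin: centre of the underside (in the middle of the hole), z up. Loose, bare pale wood. Sizes in mm.
- small_yoyo: the small yo-yo, a look-alike that stays: 34 in diameter, 22 high. Origin: centre of the underside. Loose, bare pale wood. Sizes in mm.
- mallet: toy mallet with only one head, a look-alike that stays: 86 long (x), head 26 x 44 x 30 high at the +x end, handle 14 x 14 lying on the table. Origin: on the underside, at the middle of its length. Loose, bare pale wood. Sizes in mm.
- round_cup: insert with a round white wall: inner diameter 76, wall 4 thick, 10 above its floor. Fixed. Grey foot 104 x 104 x 6: things rest 6 above the origin (centre of the foot's underside; x, y along its sides, z up). One of four inserts, 2 by 2 in any order, pitch 108, in a cardboard box 228 x 228 with rim 12 high; feet stand 5 above the table. Sizes in mm.
- square_tray: insert with a square white wall: 92 x 92 inside, wall 4 thick, 10 above its floor. Fixed. Grey foot 104 x 104 x 6: things rest 6 above the origin (centre of the foot's underside; x, y along its sides, z up). One of four inserts, 2 by 2 in any order, pitch 108, in a cardboard box 228 x 228 with rim 12 high; feet stand 5 above the table. Sizes in mm.
- narrow_trough: insert with a narrow white wall: 96 inside along x, 48 along y, wall 4 thick, 10 above its floor. Fixed. Grey foot 104 x 104 x 6: things rest 6 above the origin (centre of the foot's underside; x, y along its sides, z up). One of four inserts, 2 by 2 in any order, pitch 108, in a cardboard box 228 x 228 with rim 12 high; feet stand 5 above the table. Sizes in mm.
- post_stand: insert with an upright white post at its centre, 14 in diameter, top 46 above the origin; no wall. Fixed. Grey foot 104 x 104 x 6: things rest 6 above the origin (centre of the foot's underside; x, y along its sides, z up). One of four inserts, 2 by 2 in any order, pitch 108, in a cardboard box 228 x 228 with rim 12 high; feet stand 5 above the table. Sizes in mm.
Things that resemble listed ones, but are neither listed nor needed, are in the scene too. What is shaped like the rattle but green is not meant.

How it is judged:
At the end, for the whole second after the job is handed in: Each of the four things lies flat (tilt under 0.12 rad) on the floor of its own insert (underside 3 to 10 mm above the insert's origin), centred within 15 mm, released and at rest; the small yo-yo and the mallet are within 30 mm of where they started (horizontal distance between yoyo and round_cup below 0.015 m and z of yoyo in the frame of round_cup between 0.003 and 0.01 m and angle between each of yoyo, car, rattle, toss_ring's own z axis and vertical below 0.12 rad and linear speed of each of yoyo, car, rattle, toss_ring below 0.02 m/s and angular speed of each of yoyo, car, rattle, toss_ring below 0.2 rad/s and horizontal distance between car and square_tray below 0.015 m and z of car in the frame of square_tray between 0.003 and 0.01 m and horizontal distance between rattle and narrow_trough below 0.015 m and z of rattle in the frame of narrow_trough between 0.003 and 0.01 m and horizontal distance between toss_ring and post_stand below 0.015 m and z of toss_ring in the frame of post_stand between 0.003 and 0.01 m and distance of each of small_yoyo, mallet from where it was at the start of the episode below 0.03 m); the robot touches nothing.
It fails at once if a look-alike (small yo-yo or one-headed mallet) is moved 30 mm or more (distance of any of small_yoyo, mallet from where it was at the start of the episode above 0.03 m).
It also fails if it takes over 115 s, if anything falls off the work surface, if the arm or the gripper's body presses on something with over 40 N, if the wrist force passes 120 N, or if a joint passes its speed limit or range.

ROBOT

A 6-joint arm with a two-finger parallel gripper is mounted at the origin on the work surface. World frame = base frame: x ahead of the robot, y to its left, z up, the work surface at z = 0. Lengths are in m, angles in rad, forces in N, time in s.
With the tool pointing down it reaches from about 0.35 to 0.8 m from the base axis. Payload 7.3 kg.
Tool frame: the origin (TCP) lies at the very end of the fingers, on their centre line; the grasp point (between the pads) lies 19 mm behind it; z points along the fingers, y is the line along which they close (so a half turn about z gives the same grasp; the last joint's range is limited). The gripper opens to 85 mm and grips with 20 to 120 N. Pads are 22 mm wide; open, the fingers measure 114 mm over their backs; the gripper's body (76 mm by 85 mm) begins 54 mm behind the grasp point. The pads swing forward as they close: fully open they stand 13 mm farther back than shut.
Start: joints at [1.042, 0.342, 1.524, -0, 1.275, -0.146], TCP at [0.196, 0.487, 0.231] pointing down, gripper open.
Joint ranges: [-2.53, 2.53], [-0.77, 2.02], [0.04, 2.7], [-1, 4.14], [0.28, 2.66], [-3.11, 3.11]. Speed limits (rad/s): [2.57, 2.57, 3.14, 3.14, 3.14, 3.14].

INTERFACE

Orientations are given as a 3x3 rotation matrix whose columns are the frame's x, y, z axes.
In Python, from workcell import sense, grab_frame, job_done gives the robot as it stands.
- The arm moves only by the shell command python3 -m handwheel 'ROWS' [FORCE]. ROWS is JSON, a list of rows, each a list of 7 numbers: the opening, from 0 (shut) to 1 (fully open), then the shift along the tool's x, y, z each as a share of 150 mm, from -1 to 1, then the turn, a rotation vector about the tool's x, y, z each as a share of 90 degrees, from -1 to 1. A call has 1 to 8 rows; each row is the pose to reach, as a shift and turn from the pose commanded when the call began, along the tool's axes at that moment; what a row does not reach only later rows make up. A row lasts 1/12 s, in which the tool goes at most 41.7 mm and 7.16 degrees, less where a joint would pass 70% of its speed; a pose out of reach is approached as far as the arm can. A call with a number of a shift or a turn outside -1 to 1 is refused whole. A call with a gripper value outside its range is refused whole. The fingers move at their own pace and stop on an object; FORCE is the grip in N (left out, the last holds). Time passes only in rows, so rows that repeat a pose let the fingers close. It gives the time, the measured TCP pose, the force, the opening and the grip force at its end, in the units of the state.
- sense(): the state, without advancing time (a new reading comes with each control period).
- grab_frame(name): name is "scene" or "top" or "wrist"; returns a dict with "frame" (480x640x3 uint8, red, green, blue), "mtx" (3x3 intrinsics, pixels), "eye" and "attitude" of the camera in the world. Camera axes: x right, y up, looking along -z (the intrinsics and any distortion apply to the point x, -y, -z); pixel columns grow to the right and rows downward; lengths in m; the calibration is good to about 2 mm. The wrist camera is an equidistant fisheye: a pixel r from the principal point sees the ray r / f radians off the axis. A picture is of the moment at which its call begins. There is no depth.
- job_done(): hands the job in; it is judged then, once.
The state is a dict: "time": time; "joints": joint angles; "qvel": joint speeds; "tau": joint torques, N m; "position": TCP position; "tcp_rot": TCP orientation; "contact_force": force on the tool from outside, world axes, zero at the start; "ft_torque": the same for the moment, N m; "grip_width": finger opening in m; "gripper_force": force on a finger pad.
Only numpy, scipy, OpenCV 4.12 (cv2) and the standard library are available. Lean on these libraries where they do the work, as an engineer would, in place of code of your own. Each camera call takes 0.05 s, during which the arm holds its last target. There are 200 camera calls.

## Working session

There is one attempt and no reset: what is moved stays moved. The work goes in short steps, Python scripts to look and compute and a shell command to move; the robot and the scene stay as the last step left them, time stands still between calls to the robot, and variables do not carry over. Pictures are saved under pics/ and viewed, at most 14 in all, crops included, and the job is handed in when it is done.

```bash
ls; mkdir -p pics; python3 - <<'E'
from workcell import sense, grab_frame
import cv2,numpy as np
s=sense();print(s)
for n in ["top","scene"]:
    f=grab_frame(n);cv2.imwrite(f"pics/{n}0.png",f["frame"][:,:,::-1]);print(n,f["mtx"],f["eye"],f["attitude"])
E
```

```text
pics
{'time': 0.0, 'joints': array([ 1.04198557e+00,  3.42711188e-01,  1.52504091e+00, -2.11772291e-05,
        1.27547243e+00, -1.45966385e-01]), 'qvel': array([0.00115324, 0.00088474, 0.00097759, 0.00070866, 0.00058209,
       0.00115187]), 'tau': array([ 7.19462460e-04, -4.33679724e+01, -2.46008170e+01, -9.28341683e-05,
        7.86145596e-03,  1.00170257e-05]), 'position': array([0.19586607, 0.48662548, 0.23062365]), 'tcp_rot': array([[-9.27608066e-01,  3.73554048e-01, -8.05796427e-04],
       [ 3.73554854e-01,  9.27607006e-01, -1.41919018e-03],
       [ 2.17318174e-04, -1.61746142e-03, -9.99998668e-01]]), 'contact_force': array([-0.2332262 , -0.57915591, -0.75654117]), 'ft_torque': array([ 0.00019208, -0.01670483,  0.0476891 ]), 'gripper_force': 0.0, 'grip_width': 0.08545295746452834}
top [[532.00484644   0.         320.59994477]
 [  0.         532.00484644 234.22883443]
 [  0.           0.           1.        ]] [0.48830232 0.00682552 0.92466573] [[-0.01451581  0.99710351 -0.07465843]
 [-0.99987181 -0.01497953 -0.005655  ]
 [-0.00675697  0.07456678  0.99719313]]
scene [[601.5446566    0.         313.11801135]
 [  0.         601.5446566  248.87831263]
 [  0.           0.           1.        ]] [1.10128519 0.52946559 1.02709514] [[-0.69833859 -0.55158095  0.4561597 ]
 [ 0.71567721 -0.54820775  0.4327521 ]
 [ 0.01137247  0.6286706   0.77758855]]
```

View pics/top0.png

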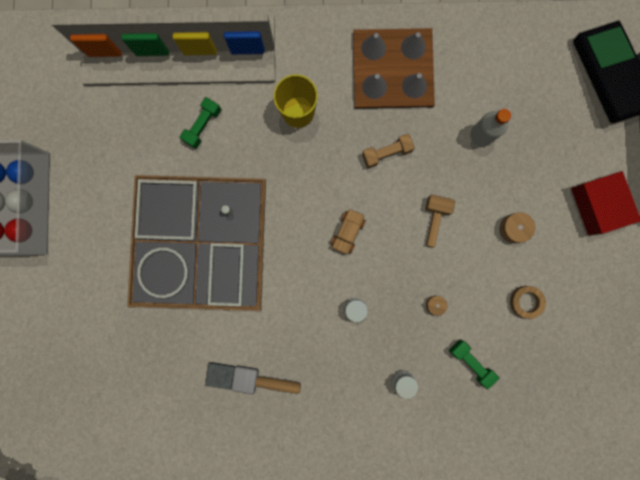

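View pics/scene0.png

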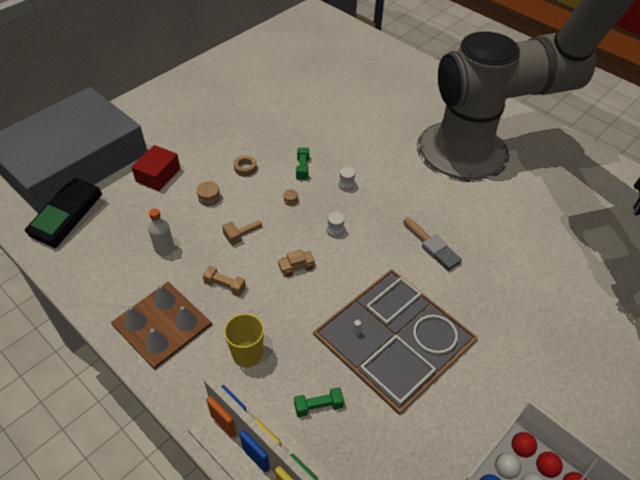

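Candidates in the top view:
- Yo-yo: disc (518,228), or the smaller disc (437,306). I take 518,228.
- Rattle: wooden two-headed (388,152), mallet (437,220), green dumbbells (200,122) and (474,364). I take 388,152.
- Ring: (529,302).
- Car: (348,232).
- Inserts: tray (166,209), post (225,210), cup (162,273), trough (226,274).

```bash
cat > h.py <<'E'
import numpy as np,cv2
from workcell import sense,grab_frame
def cast(f,uv,z):
    uv=np.atleast_2d(np.asarray(uv,float));K=f["mtx"]
    d=np.c_[(uv[:,0]-K[0,2])/K[0,0],-(uv[:,1]-K[1,2])/K[1,1],-np.ones(len(uv))]@np.asarray(f["attitude"]).T
    e=np.asarray(f["eye"]);return (e+d*((z-e[2])/d[:,2])[:,None])[:,:2]
def wood(f):
    h=cv2.cvtColor(f["frame"],cv2.COLOR_RGB2HSV)
    return cv2.inRange(h,(6,85,60),(22,255,255))
def blobs(m,lo,hi=5000):
    n,l,st,c=cv2.connectedComponentsWithStats(m)
    return [(c[i],st[i],np.argwhere(l==i)[:,::-1]) for i in range(1,n) if lo<st[i][4]<hi]
def pose(f,px,z):
    p=cast(f,px,z);c=p.mean(0);w,v=np.linalg.eigh(np.cov((p-c).T))
    a=np.degrees(np.arctan2(v[1,1],v[0,1]));return c*1000,a,4*np.sqrt(w)*1000*0.87
E
python3 - <<'E'
from h import *
np.set_printoptions(precision=1,suppress=True)
H={'yoyo':16,'ring':10,'car':20,'rattle':16,'small':11,'mallet':11}
seed={'top':dict(yoyo=(518,228),ring=(529,302),car=(348,232),rattle=(388,152),small=(437,306),mallet=(437,220)),
'scene':dict(yoyo=(208,192),ring=(245,165),car=(296,262),rattle=(224,280),small=(291,197),mallet=(242,231))}
for n in ('top','scene'):
    f=grab_frame(n);bs=blobs(wood(f),60)
    for k,s in seed[n].items():
        b=min(bs,key=lambda b:np.hypot(*(b[0]-s)));c,a,w=pose(f,b[2],H[k]/1000);print(n,k,b[0],b[1][4],c,a,w)
    if n=='top':
        h=cv2.cvtColor(f["frame"],cv2.COLOR_RGB2HSV)
        m=cv2.inRange(h,(0,0,150),(180,60,255));m[:, :130]=0;m[:,268:]=0;m[:175]=0;m[310:]=0
        for b in blobs(m,15,2000):
            hull=cv2.convexHull(b[2].astype(np.int32))
            p=(cast(f,hull[:,0],.021)*1000).astype(np.float32)
            r=cv2.minAreaRect(p);print('white',b[0],b[1],np.round(r[0],1),np.round(r[1],1),r[2], 'postz',cast(f,b[0],.049)*1000)
        R=cv2.resize(f["frame"][120:340,320:560],None,fx=2.5,fy=2.5,interpolation=2)
        L=cv2.resize(m[170:320,125:275],(200,200))
        R[:200,-0-200:]=R[:200,-200:];cv2.imwrite('pics/crop1.png',R[:,:,::-1])
E
```

```text
top yoyo [518.9 227.2] 733 [ 563.4 -327.3] 115.3569494631639 [46.3 47.4]
top ring [528.6 302.1] 581 [ 435.6 -340.6] 98.62789314543998 [56.5 57. ]
top car [347.7 231.6] 868 [559.9 -34.3] 154.85855675666076 [35.2 74.6]
top rattle [388.3 150. ] 680 [ 700.9 -107.4] 110.36311656946133 [26.6 97. ]
top small [436.2 305.1] 320 [ 432.7 -183. ] 83.76240210911877 [29.7 32.2]
top mallet [437.5 214.9] 712 [ 587.1 -190.1] 162.96896166262138 [35.1 89. ]
white [225.2 208.8] [223 207   5   5  20] [601.7 174.9] [6.9 6.9] 89.92082977294922 postz [[598.6 169.3]]
scene yoyo [207.9 192.9] 420 [ 560.9 -324.5] 57.55064521390654 [46.3 72. ]
scene ring [244.4 163.2] 254 [ 430.1 -345. ] -152.37663911323054 [51.2 54.6]
scene car [295.6 261. ] 555 [560.2 -34.2] 159.9151643661816 [45.5 71.8]
scene rattle [222.9 280.1] 530 [ 699.2 -107.8] 107.63281487256532 [35.8 98.3]
scene small [290.2 196.8] 167 [ 431.  -183.2] 46.474880869052285 [29.9 44.4]
scene mallet [238.7 230.4] 427 [ 583.9 -190.3] 157.163165163322 [48.3 82.8]
```

View pics/crop1.png

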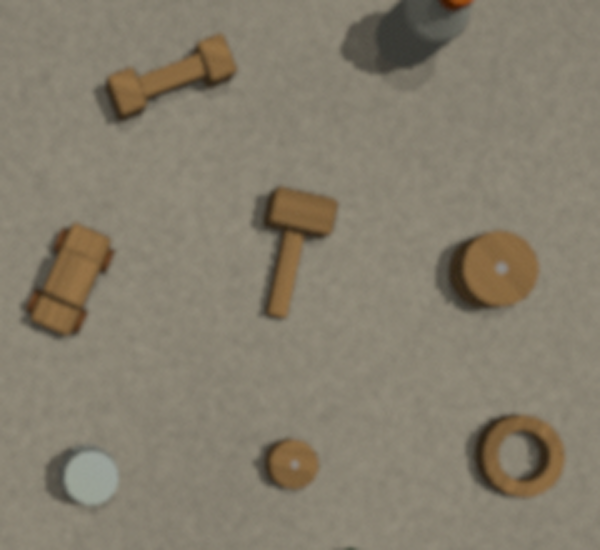

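Crop 1 confirms the choices: the two-headed rattle at (170,78), the car at (70,278), the large yo-yo at (500,268) and the ring at (520,455). The look-alikes are the small yo-yo (292,463) and the mallet (300,245). Next I measure the inserts and plan the first grasp.

```bash
python3 - <<'E'
from h import *
np.set_printoptions(precision=1,suppress=True)
f=grab_frame("top");h=cv2.cvtColor(f["frame"],cv2.COLOR_RGB2HSV)
print(h[209,130:200].tolist()[::2][:12])
g=h[:,:,2]
m=((g>108)&(h[:,:,1]<75)).astype(np.uint8);m[:, :134]=0;m[:,262:]=0;m[:180]=0;m[306:]=0
for b in blobs(m,15,3000):
    hull=cv2.convexHull(b[2].astype(np.int32))
    r=cv2.minAreaRect((cast(f,hull[:,0],.021)*1000).astype(np.float32))
    print('white',b[0],b[1],np.round(r[0],1),np.round(r[1],1),r[2])
w=wood(f);w[:, :120]=0;w[:,275:]=0;w[:170]=0;w[315:]=0
p=np.argwhere(w>0)[:,::-1];b=max(blobs(w,100),key=lambda b:b[1][2]*b[1][3]);print(b[1])
hull=cv2.convexHull(b[2].astype(np.int32));r=cv2.minAreaRect((cast(f,hull[:,0],.012)*1000).astype(np.float32));print('box',r)
q=pose(f,b[2],.012);print(q[0])
# scene post / walls
f=grab_frame("scene");print('scene post top',cast(f,(357.5,322),.051)*1000,'cup',cast(f,(435.5,334),.021)*1000)
cv2.imwrite('pics/m.png',np.hstack([m,w//255])[170:320]*255)
E
```

```text
[[22, 41, 138], [18, 68, 123], [15, 126, 89], [25, 38, 114], [30, 22, 127], [25, 19, 79], [15, 7, 77], [0, 0, 77], [30, 3, 77], [30, 3, 78], [30, 3, 78], [15, 6, 79]]
white [166.2 209.2] [135 180  62  60 647] [603.7 277.3] [100.9 101.4] 87.45841217041016
white [225.  208.6] [221 205   9   8  54] [602.6 174.9] [13.7 12.1] 89.12261199951172
white [225.3 274. ] [208 243  36  63 580] [490.8 174.5] [ 57.7 106.1] 87.40191650390625
white [162.  272.5] [137 247  50  51 463] [495.7 283. ] [84.7 83.4] 0.2509208917617798
[ 128  175  138  136 2376]
box ((546.669677734375, 225.49423217773438), (227.9729461669922, 227.2902374267578), 87.49152374267578)
[540.8 222.6]
scene post top [[597.2 171. ]] cup [[495.7 285.5]]
```

```bash
cat > plan.py <<'E'
# usage: plan.py x y z(mm) yaw(deg of closing axis) -> tool-axis shift and turn in shares
import sys;from h import *
s=sense();R=s["tcp_rot"];x,y,z,a=map(float,sys.argv[1:5])
d=R.T@(np.array([x,y,z])/1000-s["position"])/.15
c=np.degrees(np.arctan2(R[1,1],R[0,1]));t=(a-c+90)%180-90
print('t',s["time"],'shift',np.round(d,3),'norm mm',round(np.linalg.norm(d)*150),'turn',round(-t/90,3),'yaw now',round(c,1),'j6',s["joints"][5].round(2))
E
cat > wr.py <<'E'
# usage: wr.py z(mm) x y name: wood blobs seen by the wrist camera cast on height z, nearest to x,y
import sys;from h import *
def wcast(f,uv,z):
    K=f["mtx"];a=np.array(uv,float)-K[:2,2];a[:,0]/=K[0,0];a[:,1]/=K[1,1];r=np.hypot(*a.T)+1e-9
    d=np.c_[np.sin(r)*a[:,0]/r,-np.sin(r)*a[:,1]/r,-np.cos(r)]@np.asarray(f["attitude"]).T
    e=np.asarray(f["eye"]);return (e+d*((z-e[2])/d[:,2])[:,None])[:,:2]
if __name__=="__main__":
    z,x,y=map(float,sys.argv[1:4]);f=grab_frame("wrist");cv2.imwrite(f'pics/w_{sys.argv[4]}.png',f["frame"][:,:,::-1])
    o=[]
    for b in blobs(wood(f),80,60000):
        p=wcast(f,b[2],z/1000)*1000;c=p.mean(0)
        w,v=np.linalg.eigh(np.cov((p-c).T));o.append((np.hypot(*(c-(x,y))),c.round(1),np.degrees(np.arctan2(v[1,1],v[0,1])).round(1),(3.5*np.sqrt(w)).round(),b[0].round()))
    for i in sorted(o,key=lambda t:t[0])[:2]:print(*i)
E
python3 plan.py 560 -34 180 64.9
```

```text
t 0.3 shift [-3.548 -2.315  0.342] norm mm 638 turn 0.035 yaw now 68.1 j6 -0.15
```

```bash
H="python3 -m handwheel"
$H '[[1,-0.45,-0.29,0.04,0,0,0],[1,-0.887,-0.579,0.085,0,0,0],[1,-0.887,-0.579,0.085,0,0,0],[1,-0.887,-0.579,0.085,0,0,0],[1,-0.887,-0.579,0.085,0,0,0]]' 40
$H '[[1,-0.887,-0.579,0.085,0,0,0],[1,-0.887,-0.579,0.085,0,0,0],[1,-0.887,-0.579,0.085,0,0,0],[1,-0.887,-0.579,0.085,0,0,0]]'
$H '[[1,-0.887,-0.579,0.085,0,0,0],[1,-0.887,-0.579,0.085,0,0,0],[1,-0.887,-0.579,0.085,0,0,0],[1,-0.887,-0.579,0.085,0,0,0]]'
$H '[[1,-0.887,-0.579,0.085,0,0,0],[1,-0.887,-0.579,0.085,0,0,0],[1,-0.887,-0.579,0.085,0,0,0.035],[1,-0.887,-0.579,0.085,0,0,0.035],[1,-0.887,-0.579,0.085,0,0,0.035],[1,-0.887,-0.579,0.085,0,0,0.035],[1,-0.887,-0.579,0.085,0,0,0.035]]'
python3 plan.py 560 -34 20 64.9; python3 wr.py 20 560 -34 car
```

```text
time: 0.72
position: [0.2895, 0.3526, 0.2181]
tcp_rot: [[-0.926, 0.378, 0.0], [0.378, 0.926, -0.002], [-0.001, -0.002, -1.0]]
contact_force: [0.8, 0.2, 0.5]
grip_width: 0.0853
gripper_force: 0.0
time: 1.05
position: [0.379, 0.2249, 0.2058]
tcp_rot: [[-0.928, 0.373, 0.001], [0.373, 0.928, 0.0], [-0.001, 0.0, -1.0]]
contact_force: [0.1, 1.2, -0.1]
grip_width: 0.0854
gripper_force: 0.0
time: 1.38
position: [0.4704, 0.0942, 0.193]
tcp_rot: [[-0.927, 0.374, 0.001], [0.374, 0.927, 0.0], [-0.001, 0.0, -1.0]]
contact_force: [0.7, 0.2, -0.5]
grip_width: 0.0855
gripper_force: 0.0
time: 1.97
position: [0.5596, -0.0334, 0.1799]
tcp_rot: [[-0.906, 0.424, -0.001], [0.424, 0.906, 0.001], [0.001, 0.0, -1.0]]
contact_force: [0.2, 0.4, 0.0]
grip_width: 0.0852
gripper_force: 0.0
t 1.9667 shift [-0.005 -0.003  1.066] norm mm 160 turn 0.0 yaw now 64.9 j6 -1.33
12.399850204776145 [570.5 -40.7] 154.3 [35. 50.] [321. 230.]
24.87087659957669 [536.8 -25.1] 66.3 [20. 37.] [321. 188.]
```

View pics/w_car.png

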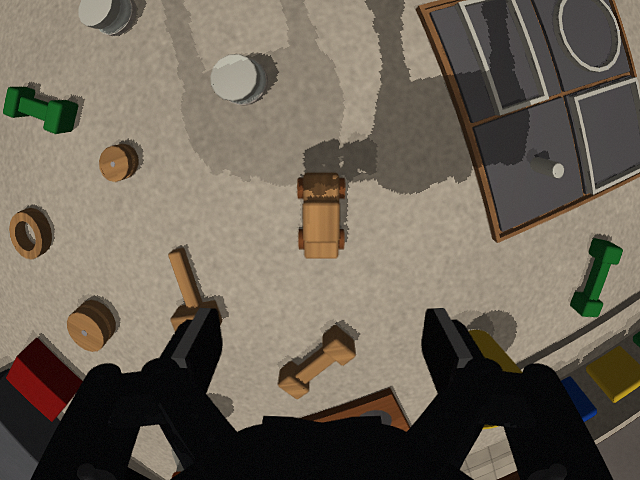

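The wrist picture shows the car upright in the picture at (321,215), with its axis square to the closing line and the fingers clear on both sides. The mallet is at (190,300) and the rattle at (318,362). I go down and grip.

```bash
H="python3 -m handwheel"
$H '[[1,-0.007,-0.009,0.3,0,0,0],[1,-0.007,-0.009,0.55,0,0,0],[1,-0.007,-0.009,0.75,0,0,0],[1,-0.007,-0.009,0.9,0,0,0]]'
$H '[[1,0,0,0.1,0,0,0],[1,0,0,0.19,0,0,0],[0,0,0,0.19,0,0,0],[0,0,0,0.19,0,0,0],[0,0,0,0.19,0,0,0],[0,0,0,0.19,0,0,0],[0,0,0,0.19,0,0,0],[0,0,0,0.19,0,0,0]]' 40
$H '[[0,0,0,0,0,0,0],[0,0,0,0,0,0,0],[0,0,0,-0.2,0,0,0],[0,0,0,-0.5,0,0,0],[0,0,0,-0.7,0,0,0],[0,0,0,-0.7,0,0,0]]'
python3 plan.py 603 277 125 64.9
```

```text
time: 2.35
position: [0.5586, -0.0338, 0.0431]
tcp_rot: [[-0.907, 0.422, -0.003], [0.422, 0.907, 0.001], [0.003, -0.0, -1.0]]
contact_force: [0.4, -0.6, -0.8]
grip_width: 0.0852
gripper_force: 0.0
time: 3.02
position: [0.5611, -0.0356, 0.0182]
tcp_rot: [[-0.906, 0.424, 0.002], [0.424, 0.906, -0.0], [-0.002, 0.001, -1.0]]
contact_force: [-0.7, 1.8, 7.3]
grip_width: 0.0294
gripper_force: 42.1
time: 3.52
position: [0.5643, -0.0364, 0.1291]
tcp_rot: [[-0.906, 0.424, 0.013], [0.424, 0.906, -0.002], [-0.013, 0.003, -1.0]]
contact_force: [1.2, -0.4, -0.9]
grip_width: 0.029
gripper_force: 41.3
t 3.5167 shift [0.652 2.002 0.025] norm mm 316 turn 0.0 yaw now 64.9 j6 -1.33
```

```bash
H="python3 -m handwheel"
$H '[[0,0.1,0.25,0,0,0,0],[0,0.19,0.5,0,0,0,0],[0,0.27,0.75,0,0,0,0],[0,0.33,1,0,0,0,0],[0,0.33,1,0,0,0,0]]'
$H '[[0,0.1,0.25,0,0,0,0],[0,0.19,0.5,0,0,0,0],[0,0.27,0.75,0,0,0,0],[0,0.32,1,0.02,0,0,0],[0,0.32,1,0.02,0,0,0],[0,0.32,1,0.02,0,0,0]]'
python3 plan.py 603 277 30 64.9; python3 wr.py 20 603 277 car2
```

```text
time: 3.93
position: [0.5794, 0.1274, 0.1217]
tcp_rot: [[-0.908, 0.419, 0.001], [0.419, 0.908, 0.003], [-0.0, 0.003, -1.0]]
contact_force: [-1.0, 0.5, -0.4]
grip_width: 0.0288
gripper_force: 41.2
time: 4.43
position: [0.5986, 0.2792, 0.1177]
tcp_rot: [[-0.907, 0.421, -0.001], [0.421, 0.907, -0.0], [0.001, -0.001, -1.0]]
contact_force: [0.1, -0.2, -1.4]
grip_width: 0.0292
gripper_force: 41.2
t 4.4333 shift [-0.033 -0.     0.585] norm mm 88 turn 0.002 yaw now 65.1 j6 -0.82
41.74094870464245 [640.3 258.2] 155.1 [ 58. 131.] [321. 297.]
85.97053646771941 [518.7 260.1] 67.6 [220. 293.] [255. 146.]
```

View pics/w_car2.png

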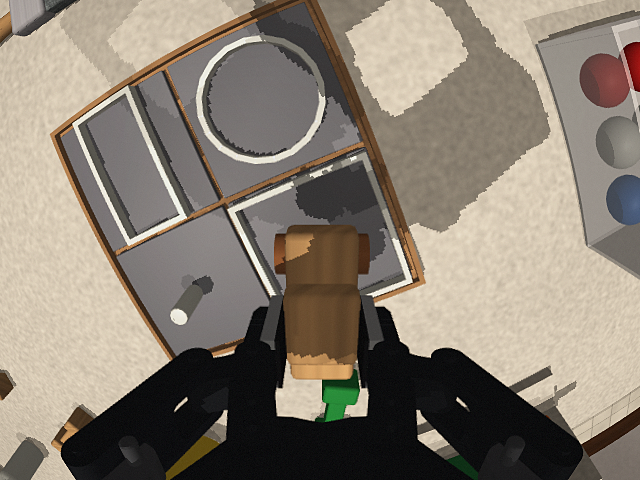

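The wrist picture shows the car held level at (321,300) over the tray at (320,230). I turn it square to the tray before lowering.

```bash
H="python3 -m handwheel"
$H '[[0,-0.033,0,0.1,0,0,-0.08],[0,-0.033,0,0.2,0,0,-0.16],[0,-0.033,0,0.2,0,0,-0.249],[0,-0.033,0,0.2,0,0,-0.249],[0,-0.033,0,0.2,0,0,-0.249],[0,-0.033,0,0.2,0,0,-0.249]]'
python3 plan.py 603 277 29 87.5
```

```text
time: 4.98
position: [0.6043, 0.2744, 0.0896]
tcp_rot: [[-0.999, 0.051, 0.001], [0.051, 0.999, 0.0], [-0.001, 0.0, -1.0]]
contact_force: [0.3, 0.9, -0.3]
grip_width: 0.0292
gripper_force: 41.3
t 4.9833 shift [0.01  0.017 0.404] norm mm 61 turn -0.005 yaw now 87.1 j6 -1.21
```

```bash
H="python3 -m handwheel"
$H '[[0,0.01,0.017,0.15,0,0,0],[0,0.01,0.017,0.28,0,0,0],[0,0.01,0.017,0.36,0,0,0],[0,0.01,0.017,0.4,0,0,0],[0,0.01,0.017,0.4,0,0,0],[0,0.01,0.017,0.4,0,0,0]]'
$H '[[0.6,0,0,0,0,0,0],[0.6,0,0,0,0,0,0],[0.6,0,0,0,0,0,0],[0.6,0,0,-0.1,0,0,0],[0.6,0,0,-0.4,0,0,0],[0.6,0,0,-0.7,0,0,0],[0.6,0,0,-1,0,0,0],[0.6,0,0,-1,0,0,0]]'
python3 plan.py 701 -107.5 180 20.4
```

```text
time: 5.48
position: [0.6029, 0.2779, 0.0297]
tcp_rot: [[-0.999, 0.048, 0.001], [0.048, 0.999, 0.0], [-0.001, 0.001, -1.0]]
contact_force: [-0.6, -0.1, -0.4]
grip_width: 0.0293
gripper_force: 41.3
time: 6.15
position: [0.6053, 0.2789, 0.1873]
tcp_rot: [[-0.999, 0.047, 0.012], [0.047, 0.999, 0.004], [-0.012, 0.005, -1.0]]
contact_force: [1.5, 0.4, 0.7]
grip_width: 0.0512
gripper_force: 0.0
t 6.15 shift [-0.757 -2.544  0.046] norm mm 398 turn 0.744 yaw now 87.3 j6 -1.21
```

```bash
H="python3 -m handwheel"
$H '[[1,-0.13,-0.42,0,0,0,0],[1,-0.26,-0.85,0,0,0,0],[1,-0.26,-0.85,0,0,0,0],[1,-0.26,-0.85,0,0,0,0]]'
$H '[[1,-0.25,-0.85,0,0,0,0],[1,-0.25,-0.85,0,0,0,0],[1,-0.25,-0.85,0,0,0,0],[1,-0.25,-0.85,0,0,0,0]]'
$H '[[1,-0.25,-0.85,0,0,0,0.07],[1,-0.25,-0.85,0,0,0,0.15],[1,-0.25,-0.85,0,0,0,0.23],[1,-0.25,-0.85,0,0,0,0.3],[1,-0.25,-0.85,0,0,0,0.38],[1,-0.25,-0.85,0,0,0,0.46],[1,-0.25,-0.85,0,0,0,0.54],[1,-0.25,-0.85,0,0,0,0.62]]'
$H '[[1,0,0,0,0,0,0.08],[1,0,0,0,0,0,0.12],[1,0,0,0,0,0,0.12],[1,0,0,0,0,0,0.12]]'
python3 plan.py 701 -107.5 12 20.4; python3 wr.py 20 700 -107 rat
```

```text
time: 6.48
position: [0.6369, 0.1426, 0.179]
tcp_rot: [[-0.999, 0.051, 0.001], [0.051, 0.999, -0.002], [-0.001, -0.002, -1.0]]
contact_force: [-0.6, -0.3, -0.1]
grip_width: 0.0855
gripper_force: 0.0
time: 6.82
position: [0.6681, 0.013, 0.1786]
tcp_rot: [[-0.999, 0.052, 0.001], [0.052, 0.999, -0.002], [-0.001, -0.002, -1.0]]
contact_force: [-0.9, 0.3, -0.8]
grip_width: 0.0855
gripper_force: 0.0
time: 7.48
position: [0.6985, -0.1092, 0.1786]
tcp_rot: [[-0.519, 0.854, -0.0], [0.854, 0.519, 0.0], [0.0, 0.0, -1.0]]
contact_force: [0.7, 0.5, 0.2]
grip_width: 0.0856
gripper_force: 0.0
time: 7.82
position: [0.6984, -0.1091, 0.1787]
tcp_rot: [[-0.359, 0.933, -0.0], [0.933, 0.359, 0.0], [0.0, 0.0, -1.0]]
contact_force: [0.3, 0.5, 0.5]
grip_width: 0.0856
gripper_force: 0.0
t 7.8167 shift [0.003 0.02  1.111] norm mm 167 turn 0.007 yaw now 21.0 j6 -0.63
1.0800334822699893 [ 698.9 -106.9] 109.8 [26. 98.] [324. 212.]
132.3396881782142 [ 832.3 -107.4] -148.4 [121. 146.] [457. 263.]
```

View pics/w_rat.png

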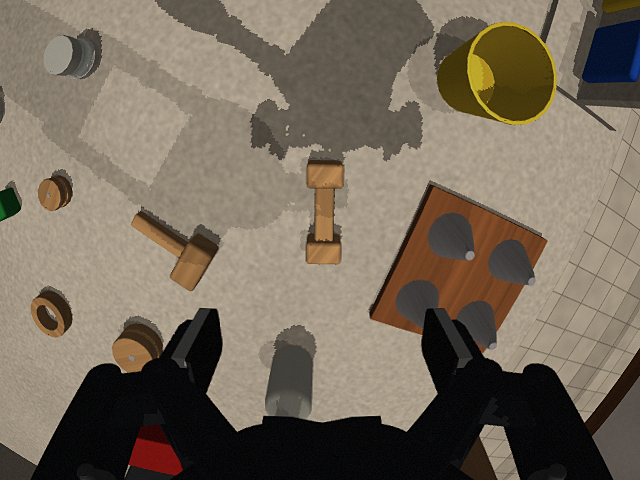

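The wrist picture shows the rattle straight at (324,212). The cone board's edge is near (405,250), about 65 mm away, so I go down with the fingers half open.

```bash
H="python3 -m handwheel"
$H '[[0.6,0.01,0.012,0.2,0,0,0.009],[0.6,0.01,0.012,0.45,0,0,0.009],[0.6,0.01,0.012,0.7,0,0,0.009],[0.6,0.01,0.012,0.9,0,0,0.009],[0.6,0.01,0.012,0.9,0,0,0.009]]'
$H '[[0.6,0,0,0.1,0,0,0],[0.6,0,0,0.208,0,0,0],[0,0,0,0.208,0,0,0],[0,0,0,0.208,0,0,0],[0,0,0,0.208,0,0,0],[0,0,0,0.208,0,0,0],[0,0,0,0.208,0,0,0],[0,0,0,0.208,0,0,0]]' 40
$H '[[0,0,0,0,0,0,0],[0,0,0,-0.2,0,0,0],[0,0,0,-0.5,0,0,0],[0,0,0,-0.8,0,0,0],[0,0,0,-0.8,0,0,0],[0,0,0,-0.8,0,0,0]]'
python3 plan.py 490.5 174 135 87.5
```

```text
time: 8.28
position: [0.6951, -0.1061, 0.036]
tcp_rot: [[-0.345, 0.939, -0.013], [0.939, 0.345, 0.004], [0.008, -0.011, -1.0]]
contact_force: [-1.7, 1.3, -1.6]
grip_width: 0.0513
gripper_force: 0.0
time: 8.95
position: [0.7008, -0.1077, 0.0149]
tcp_rot: [[-0.343, 0.939, 0.004], [0.939, 0.343, -0.001], [-0.002, 0.003, -1.0]]
contact_force: [0.2, -0.0, 6.8]
grip_width: 0.0143
gripper_force: 41.7
time: 9.45
position: [0.7018, -0.108, 0.1381]
tcp_rot: [[-0.343, 0.939, 0.009], [0.939, 0.343, -0.002], [-0.005, 0.008, -1.0]]
contact_force: [0.3, -0.3, -0.9]
grip_width: 0.0148
gripper_force: 40.9
t 9.45 shift [ 2.249 -0.677  0.003] norm mm 352 turn -0.749 yaw now 20.1 j6 -0.61
```

```bash
H="python3 -m handwheel"
$H '[[0,0.2,-0.06,0,0,0,0],[0,0.4,-0.12,0,0,0,0],[0,0.6,-0.18,0,0,0,0],[0,0.75,-0.226,0,0,0,0],[0,0.75,-0.226,0,0,0,0]]'
$H '[[0,0.2,-0.06,0,0,0,0],[0,0.4,-0.12,0,0,0,0],[0,0.6,-0.18,0,0,0,0],[0,0.75,-0.226,0,0,0,0],[0,0.75,-0.226,0,0,0,0]]'
$H '[[0,0.2,-0.06,0,0,0,-0.07],[0,0.4,-0.12,0,0,0,-0.14],[0,0.6,-0.18,0,0,0,-0.21],[0,0.75,-0.226,0,0,0,-0.28],[0,0.75,-0.226,0,0,0,-0.35],[0,0.75,-0.226,0,0,0,-0.42],[0,0.75,-0.226,0,0,0,-0.49],[0,0.75,-0.226,0,0,0,-0.56]]'
$H '[[0,0,0,0,0,0,-0.07],[0,0,0,0,0,0,-0.14],[0,0,0,0,0,0,-0.19],[0,0,0,0,0,0,-0.19],[0,0,0,0,0,0,-0.19]]'
python3 plan.py 490.5 174 26 87.5; python3 wr.py 20 490 174 rat2
```

```text
time: 9.87
position: [0.6254, -0.0095, 0.131]
tcp_rot: [[-0.346, 0.938, -0.005], [0.938, 0.346, 0.002], [0.004, -0.004, -1.0]]
contact_force: [0.7, 0.7, -0.9]
grip_width: 0.0145
gripper_force: 40.9
time: 10.28
position: [0.5555, 0.0834, 0.1314]
tcp_rot: [[-0.346, 0.938, -0.004], [0.938, 0.346, 0.001], [0.002, -0.004, -1.0]]
contact_force: [0.7, 0.8, -0.2]
grip_width: 0.0148
gripper_force: 40.9
time: 10.95
position: [0.4886, 0.1741, 0.1317]
tcp_rot: [[-0.944, 0.329, -0.001], [0.329, 0.944, -0.001], [0.001, -0.001, -1.0]]
contact_force: [-0.2, 0.7, -0.6]
grip_width: 0.0149
gripper_force: 40.9
time: 11.37
position: [0.4885, 0.174, 0.1319]
tcp_rot: [[-0.999, 0.045, -0.001], [0.045, 0.999, -0.0], [0.001, -0.0, -1.0]]
contact_force: [-0.1, 0.3, -0.9]
grip_width: 0.0148
gripper_force: 40.9
t 11.3667 shift [-0.014  0.001  0.706] norm mm 106 turn -0.001 yaw now 87.4 j6 -1.33
41.938147362515444 [479.5 214.6] 84.4 [181. 280.] [374. 216.]
46.73549164582257 [536.6 170.4] 177.4 [ 46. 188.] [321. 289.]
```

View pics/w_rat2.png

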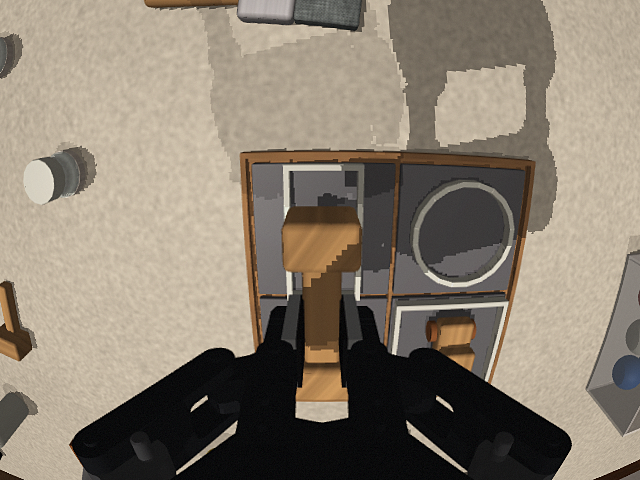

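Picture: the rattle sits squarely in the fingers at (321,290) above the trough (walls x 285 to 362), and the car is in its tray at (452,345). I lower it.

```bash
H="python3 -m handwheel"
$H '[[0,-0.014,0,0.2,0,0,0],[0,-0.014,0,0.4,0,0,0],[0,-0.014,0,0.55,0,0,0],[0,-0.014,0,0.55,0,0,0],[0,-0.014,0,0.6,0,0,0],[0,-0.014,0,0.64,0,0,0],[0,-0.014,0,0.67,0,0,0],[0,-0.014,0,0.67,0,0,0]]'
$H '[[0,0,0,0.015,0,0,0],[0,0,0,0.025,0,0,0],[0,0,0,0.03,0,0,0],[0,0,0,0.03,0,0,0],[0,0,0,0.03,0,0,0]]'
python3 plan.py 490.5 174 26 87.5
```

```text
time: 12.08
position: [0.4905, 0.1746, 0.0322]
tcp_rot: [[-0.999, 0.043, 0.0], [0.043, 0.999, 0.0], [-0.0, 0.0, -1.0]]
contact_force: [-0.7, -0.5, -0.5]
grip_width: 0.0148
gripper_force: 40.9
time: 12.5
position: [0.4904, 0.1746, 0.0278]
tcp_rot: [[-0.999, 0.042, 0.0], [0.042, 0.999, 0.0], [-0.0, 0.0, -1.0]]
contact_force: [-0.7, -0.6, -0.5]
grip_width: 0.0146
gripper_force: 40.9
t 12.5 shift [-0.001 -0.004  0.012] norm mm 2 turn 0.001 yaw now 87.6 j6 -1.33
```

```bash
H="python3 -m handwheel"
$H '[[0,0,0,0.012,0,0,0],[0,0,0,0.012,0,0,0],[0.4,0,0,0.012,0,0,0],[0.4,0,0,0.012,0,0,0],[0.4,0,0,0.012,0,0,0]]'
$H '[[0.4,0,0,-0.1,0,0,0],[0.4,0,0,-0.35,0,0,0],[0.4,0,0,-0.6,0,0,0],[0.4,0,0,-0.85,0,0,0],[0.4,0,0,-1,0,0,0],[0.4,0,0,-1,0,0,0]]'
python3 plan.py 562 -326 175 87.5;python3 plan.py 562 -326 175 40
```

```text
time: 12.92
position: [0.4903, 0.1746, 0.0258]
tcp_rot: [[-0.999, 0.042, -0.0], [0.042, 0.999, 0.0], [0.0, 0.0, -1.0]]
contact_force: [-0.3, 0.8, -0.0]
grip_width: 0.0338
gripper_force: 0.0
time: 13.42
position: [0.493, 0.1751, 0.1813]
tcp_rot: [[-0.999, 0.042, 0.01], [0.042, 0.999, 0.002], [-0.01, 0.002, -1.0]]
contact_force: [0.9, -0.3, 1.2]
grip_width: 0.0346
gripper_force: 0.0
t 13.4167 shift [-0.6   -3.319  0.04 ] norm mm 506 turn 0.001 yaw now 87.6 j6 -1.33
t 13.4167 shift [-0.6   -3.319  0.04 ] norm mm 506 turn 0.529 yaw now 87.6 j6 -1.33
```

```bash
H="python3 -m handwheel"
$H '[[1,-0.08,-0.42,0,0,0,0],[1,-0.15,-0.83,0.01,0,0,0],[1,-0.15,-0.83,0.01,0,0,0],[1,-0.15,-0.83,0.01,0,0,0]]'
$H '[[1,-0.15,-0.83,0.01,0,0,0],[1,-0.15,-0.83,0.01,0,0,0],[1,-0.15,-0.83,0.01,0,0,0]]'
$H '[[1,-0.15,-0.83,0.01,0,0,0],[1,-0.15,-0.83,0.01,0,0,0],[1,-0.15,-0.83,0.01,0,0,0]]'
$H '[[1,-0.15,-0.83,0.01,0,0,0],[1,-0.15,-0.83,0.01,0,0,0],[1,-0.15,-0.83,0.01,0,0,0],[1,-0.15,-0.83,0.01,0,0,0],[1,-0.15,-0.83,0.01,0,0,0]]'
python3 plan.py 562 -326 11 87.5; python3 wr.py 20 562 -326 yo
python3 wr.py 10 434 -341 ring0
```

```text
time: 13.75
position: [0.508, 0.0434, 0.1736]
tcp_rot: [[-0.999, 0.047, -0.0], [0.047, 0.999, -0.002], [0.0, -0.002, -1.0]]
contact_force: [0.1, -0.8, -0.2]
grip_width: 0.0803
gripper_force: 0.0
time: 14.0
position: [0.5242, -0.0755, 0.1722]
tcp_rot: [[-0.999, 0.041, -0.001], [0.041, 0.999, 0.001], [0.001, 0.001, -1.0]]
contact_force: [1.5, 0.5, -0.1]
grip_width: 0.0853
gripper_force: 0.0
time: 14.25
position: [0.5412, -0.2, 0.1706]
tcp_rot: [[-0.999, 0.043, -0.001], [0.043, 0.999, 0.001], [0.001, 0.001, -1.0]]
contact_force: [0.3, 0.3, -0.6]
grip_width: 0.0857
gripper_force: 0.0
time: 14.67
position: [0.558, -0.3257, 0.168]
tcp_rot: [[-0.999, 0.046, -0.002], [0.046, 0.999, 0.001], [0.002, 0.001, -1.0]]
contact_force: [-0.4, -0.7, 0.2]
grip_width: 0.0851
gripper_force: 0.0
t 14.6667 shift [-0.028 -0.002  1.046] norm mm 157 turn -0.001 yaw now 87.4 j6 -2.17
2.534282510237639 [ 564.1 -324.6] -140.0 [47. 48.] [325. 228.]
126.89191611875594 [ 435.7 -338.6] 125.1 [56. 57.] [299.  69.]
1.7760792993440442 [ 434.4 -339.3] 135.3 [58. 59.] [297.  69.]
133.50254928747103 [ 566.5 -324.6] -175.9 [48. 51.] [322. 227.]
```

View pics/w_yo.png

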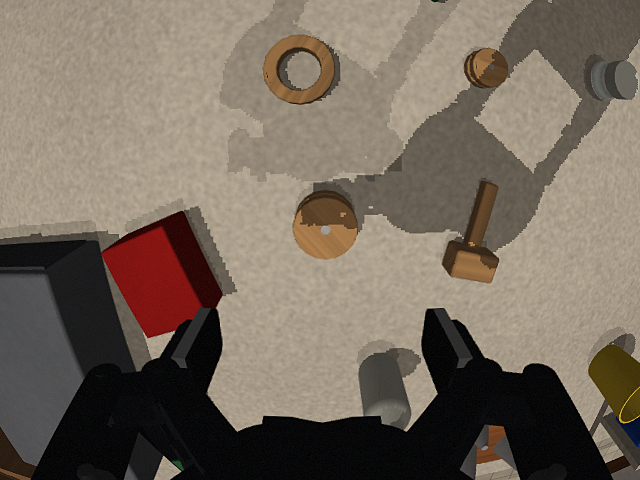

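Wrist picture: the large yo-yo is centred on (325,228) between the fingers. The mallet at (470,235) is about 100 mm off and the red box edge at (222,290) about 85 mm off. The ring is at (299,69). I go down.

```bash
H="python3 -m handwheel"
$H '[[0.9,-0.033,0.003,0.2,0,0,0],[0.9,-0.033,0.003,0.45,0,0,0],[0.9,-0.033,0.003,0.7,0,0,0],[0.9,-0.033,0.003,0.85,0,0,0],[0.9,-0.033,0.003,0.85,0,0,0]]'
$H '[[0.9,0,0,0.12,0,0,0],[0.9,0,0,0.215,0,0,0],[0,0,0,0.215,0,0,0],[0,0,0,0.215,0,0,0],[0,0,0,0.215,0,0,0],[0,0,0,0.215,0,0,0],[0,0,0,0.215,0,0,0]]' 40
$H '[[0,0,0,0,0,0,0],[0,0,0,-0.2,0,0,0],[0,0,0,-0.5,0,0,0],[0,0,0,-0.8,0,0,0],[0,0,0,-0.8,0,0,0],[0,0,0,-0.8,0,0,0]]'
python3 plan.py 495.5 282 130 87.5
```

```text
time: 15.18
position: [0.5609, -0.3192, 0.0367]
tcp_rot: [[-0.999, 0.04, -0.009], [0.04, 0.999, 0.007], [0.009, 0.007, -1.0]]
contact_force: [-0.8, 0.3, -1.2]
grip_width: 0.0771
gripper_force: 0.0
time: 15.77
position: [0.5646, -0.3238, 0.012]
tcp_rot: [[-0.999, 0.042, 0.002], [0.042, 0.999, -0.001], [-0.003, -0.001, -1.0]]
contact_force: [0.7, 0.4, 5.2]
grip_width: 0.0505
gripper_force: 42.0
time: 16.27
position: [0.5654, -0.3249, 0.1347]
tcp_rot: [[-0.999, 0.042, 0.007], [0.042, 0.999, -0.005], [-0.007, -0.005, -1.0]]
contact_force: [-0.3, -0.4, -1.5]
grip_width: 0.0509
gripper_force: 41.9
t 16.2667 shift [0.637 4.023 0.008] norm mm 611 turn 0.001 yaw now 87.6 j6 -2.17
```

```bash
H="python3 -m handwheel"
$H '[[0,0.03,0.2,0,0,0,0],[0,0.06,0.42,0,0,0,0],[0,0.1,0.64,0,0,0,0],[0,0.127,0.805,0,0,0,0]]'
$H '[[0,0.03,0.2,0,0,0,0],[0,0.06,0.42,0,0,0,0],[0,0.1,0.64,0,0,0,0],[0,0.127,0.805,0,0,0,0]]'
$H '[[0,0.03,0.2,0,0,0,0],[0,0.06,0.42,0,0,0,0],[0,0.1,0.64,0,0,0,0],[0,0.127,0.805,0,0,0,0]]'
$H '[[0,0.03,0.2,0,0,0,0],[0,0.06,0.42,0,0,0,0],[0,0.1,0.64,0,0,0,0],[0,0.127,0.805,0,0,0,0]]'
$H '[[0,0.03,0.2,0,0,0,0],[0,0.06,0.42,0,0,0,0],[0,0.1,0.64,0,0,0,0],[0,0.127,0.805,0,0,0,0],[0,0.127,0.805,0,0,0,0],[0,0.127,0.805,0,0,0,0]]'
python3 plan.py 495.5 282 22 87.5; python3 wr.py 20 490 174 yo2
```

```text
time: 16.6
position: [0.548, -0.1994, 0.1281]
tcp_rot: [[-0.999, 0.042, -0.004], [0.042, 0.999, 0.002], [0.004, 0.002, -1.0]]
contact_force: [1.3, -0.1, -0.3]
grip_width: 0.0508
gripper_force: 41.9
time: 16.93
position: [0.534, -0.078, 0.1283]
tcp_rot: [[-0.999, 0.042, -0.004], [0.042, 0.999, 0.002], [0.004, 0.001, -1.0]]
contact_force: [0.1, 0.4, -0.8]
grip_width: 0.0503
gripper_force: 41.9
time: 17.27
position: [0.52, 0.0431, 0.1284]
tcp_rot: [[-0.999, 0.042, -0.004], [0.042, 0.999, 0.001], [0.004, 0.001, -1.0]]
contact_force: [0.1, 0.3, -0.3]
grip_width: 0.0505
gripper_force: 41.9
time: 17.6
position: [0.5062, 0.1643, 0.1284]
tcp_rot: [[-0.999, 0.042, -0.003], [0.042, 0.999, -0.0], [0.003, -0.0, -1.0]]
contact_force: [0.3, -0.1, -0.1]
grip_width: 0.0507
gripper_force: 41.9
time: 18.1
position: [0.4927, 0.2844, 0.1283]
tcp_rot: [[-0.999, 0.04, -0.003], [0.04, 0.999, -0.001], [0.003, -0.001, -1.0]]
contact_force: [-0.2, -0.4, -1.8]
grip_width: 0.0501
gripper_force: 41.9
t 18.1 shift [-0.021 -0.014  0.709] norm mm 106 turn 0.002 yaw now 87.7 j6 -1.14
4.201709242916211 [489.2 169.9] 176.6 [ 35. 105.] [172. 236.]
60.05786229184415 [529.3 128.6] -178.0 [18. 57.] [136. 285.]
```

View pics/w_yo2.png

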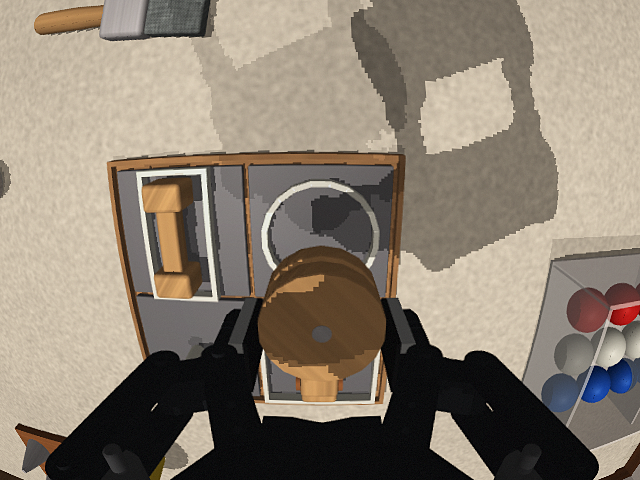

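Picture: the rattle lies in the trough at (172,238), the yo-yo is level in the grip at (321,325), and the cup is at (320,235). I lower it.

```bash
H="python3 -m handwheel"
$H '[[0,-0.021,-0.014,0.2,0,0,0],[0,-0.021,-0.014,0.4,0,0,0],[0,-0.021,-0.014,0.55,0,0,0],[0,-0.021,-0.014,0.6,0,0,0],[0,-0.021,-0.014,0.64,0,0,0],[0,-0.021,-0.014,0.68,0,0,0],[0,-0.021,-0.014,0.68,0,0,0],[0,-0.021,-0.014,0.68,0,0,0]]'
$H '[[0,0,0,0.01,0,0,0],[0,0,0,0.02,0,0,0],[0,0,0,0.02,0,0,0],[0,0,0,0.02,0,0,0]]'
python3 plan.py 495.5 282 22 87.5
```

```text
time: 18.82
position: [0.4978, 0.2815, 0.0289]
tcp_rot: [[-0.999, 0.043, 0.001], [0.043, 0.999, 0.001], [-0.001, 0.001, -1.0]]
contact_force: [0.4, -0.5, 0.5]
grip_width: 0.0501
gripper_force: 41.9
time: 19.15
position: [0.4973, 0.2816, 0.0254]
tcp_rot: [[-0.999, 0.042, 0.001], [0.042, 0.999, 0.0], [-0.001, 0.0, -1.0]]
contact_force: [-0.6, 0.3, -1.6]
grip_width: 0.0504
gripper_force: 41.9
t 19.15 shift [0.012 0.002 0.023] norm mm 4 turn 0.001 yaw now 87.6 j6 -1.15
```

```bash
H="python3 -m handwheel"
$H '[[0,0.006,0,0.008,0,0,0],[0,0.012,0,0.016,0,0,0],[0,0.012,0,0.016,0,0,0],[0,0.012,0,0.016,0,0,0]]'
$H '[[0.75,0,0,0,0,0,0],[0.75,0,0,0,0,0,0],[0.75,0,0,0,0,0,0],[0.75,0,0,-0.1,0,0,0],[0.75,0,0,-0.35,0,0,0],[0.75,0,0,-0.65,0,0,0],[0.75,0,0,-1,0,0,0],[0.75,0,0,-1,0,0,0]]'
python3 plan.py 434.5 -340 170 87.5
```

```text
time: 19.48
position: [0.4956, 0.2816, 0.0229]
tcp_rot: [[-0.999, 0.042, 0.001], [0.042, 0.999, 0.0], [-0.001, 0.0, -1.0]]
contact_force: [-0.8, -0.7, 2.9]
grip_width: 0.0503
gripper_force: 42.1
time: 20.15
position: [0.4976, 0.2825, 0.1789]
tcp_rot: [[-0.999, 0.042, 0.009], [0.042, 0.999, 0.004], [-0.008, 0.004, -1.0]]
contact_force: [1.7, 0.8, 0.6]
grip_width: 0.0642
gripper_force: 0.0
t 20.15 shift [ 0.245 -4.164  0.041] norm mm 626 turn 0.001 yaw now 87.6 j6 -1.15
```

```bash
H="python3 -m handwheel"
$H '[[1,0.02,-0.42,0,0,0,0],[1,0.049,-0.833,0,0,0,0],[1,0.049,-0.833,0,0,0,0],[1,0.049,-0.833,0,0,0,0]]'
$H '[[1,0.049,-0.833,0,0,0,0],[1,0.049,-0.833,0,0,0,0],[1,0.049,-0.833,0,0,0,0]]'
$H '[[1,0.049,-0.833,0,0,0,0],[1,0.049,-0.833,0,0,0,0],[1,0.049,-0.833,0,0,0,0]]'
$H '[[1,0.049,-0.833,0,0,0,0],[1,0.049,-0.833,0,0,0,0],[1,0.049,-0.833,0,0,0,0]]'
$H '[[1,0.049,-0.833,0,0,0,0],[1,0.049,-0.833,0,0,0,0],[1,0.049,-0.833,0,0,0,0],[1,0.049,-0.833,0,0,0,0],[1,0.049,-0.833,0,0,0,0]]'
python3 plan.py 434.5 -340 8 87.5; python3 wr.py 10 434.5 -340 ring
```

```text
time: 20.48
position: [0.4817, 0.1514, 0.1727]
tcp_rot: [[-0.999, 0.047, -0.001], [0.047, 0.999, -0.002], [0.001, -0.003, -1.0]]
contact_force: [1.9, -0.0, 0.2]
grip_width: 0.0852
gripper_force: 0.0
time: 20.73
position: [0.4696, 0.0317, 0.1727]
tcp_rot: [[-0.999, 0.041, 0.0], [0.041, 0.999, 0.0], [-0.0, 0.0, -1.0]]
contact_force: [1.3, 0.3, 0.1]
grip_width: 0.0858
gripper_force: 0.0
time: 20.98
position: [0.4569, -0.0934, 0.1728]
tcp_rot: [[-0.999, 0.042, 0.0], [0.042, 0.999, 0.0], [-0.0, 0.0, -1.0]]
contact_force: [1.7, 0.4, 0.1]
grip_width: 0.0853
gripper_force: 0.0
time: 21.23
position: [0.4443, -0.2179, 0.1727]
tcp_rot: [[-0.999, 0.043, 0.0], [0.043, 0.999, 0.0], [-0.0, 0.0, -1.0]]
contact_force: [1.7, -0.4, 0.4]
grip_width: 0.0855
gripper_force: 0.0
time: 21.65
position: [0.4315, -0.3423, 0.172]
tcp_rot: [[-0.999, 0.046, -0.0], [0.046, 0.999, 0.001], [0.0, 0.001, -1.0]]
contact_force: [-0.3, 0.6, -0.2]
grip_width: 0.0851
gripper_force: 0.0
t 21.65 shift [-0.019  0.016  1.093] norm mm 164 turn -0.002 yaw now 87.4 j6 -2.33
2.786716138146983 [ 437.1 -339. ] 77.0 [58. 58.] [327. 222.]
162.06866671598777 [ 435.4 -177.9] 132.3 [30. 31.] [502. 214.]
```

View pics/w_ring.png

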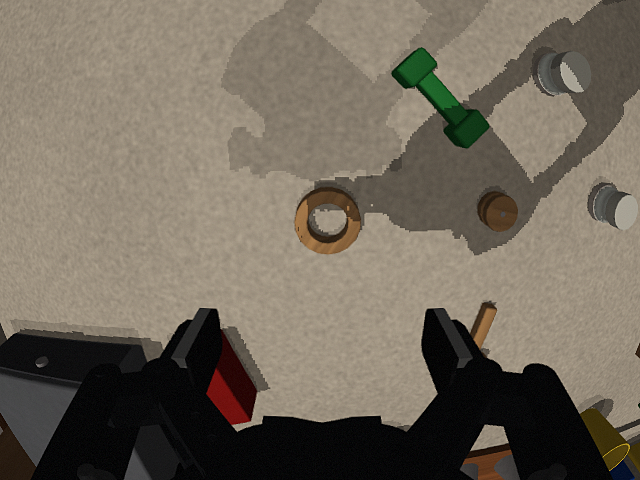

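Picture: the ring is at (328,220), centred between the open fingers. The nearest other thing is the small yo-yo at (498,211), well clear. I grip the ring.

```bash
H="python3 -m handwheel"
$H '[[1,-0.026,0.019,0.2,0,0,0],[1,-0.026,0.019,0.45,0,0,0],[1,-0.026,0.019,0.7,0,0,0],[1,-0.026,0.019,0.9,0,0,0],[1,-0.026,0.019,0.9,0,0,0]]'
$H '[[1,0,0,0.12,0,0,0],[1,0,0,0.213,0,0,0],[0,0,0,0.213,0,0,0],[0,0,0,0.213,0,0,0],[0,0,0,0.213,0,0,0],[0,0,0,0.213,0,0,0],[0,0,0,0.213,0,0,0]]' 30
$H '[[0,0,0,0,0,0,0],[0,0,0,-0.2,0,0,0],[0,0,0,-0.5,0,0,0],[0,0,0,-0.8,0,0,0],[0,0,0,-0.9,0,0,0],[0,0,0,-0.9,0,0,0]]'
python3 plan.py 598 169.5 140 87.5
```

```text
time: 22.12
position: [0.4337, -0.3331, 0.0323]
tcp_rot: [[-0.999, 0.04, -0.008], [0.04, 0.999, 0.009], [0.008, 0.008, -1.0]]
contact_force: [-0.8, 1.5, -0.1]
grip_width: 0.0851
gripper_force: 0.0
time: 22.7
position: [0.4373, -0.3382, 0.0079]
tcp_rot: [[-0.999, 0.042, 0.002], [0.042, 0.999, -0.002], [-0.002, -0.002, -1.0]]
contact_force: [-0.9, 2.5, 8.1]
grip_width: 0.0541
gripper_force: 32.2
time: 23.2
position: [0.4387, -0.3402, 0.1477]
tcp_rot: [[-0.999, 0.042, 0.009], [0.042, 0.999, -0.009], [-0.009, -0.009, -1.0]]
contact_force: [0.6, -0.5, -0.3]
grip_width: 0.0536
gripper_force: 32.1
t 23.2 shift [-0.917  3.44   0.031] norm mm 534 turn 0.001 yaw now 87.6 j6 -2.33
```

```bash
H="python3 -m handwheel"
$H '[[0,-0.06,0.22,0,0,0,0],[0,-0.12,0.44,0,0,0,0],[0,-0.18,0.66,0,0,0,0],[0,-0.23,0.86,0,0,0,0]]'
$H '[[0,-0.06,0.22,0,0,0,0],[0,-0.12,0.44,0,0,0,0],[0,-0.18,0.66,0,0,0,0],[0,-0.23,0.86,0,0,0,0]]'
$H '[[0,-0.06,0.22,0,0,0,0],[0,-0.12,0.44,0,0,0,0],[0,-0.18,0.66,0,0,0,0],[0,-0.23,0.86,0,0,0,0]]'
$H '[[0,-0.06,0.22,0,0,0,0],[0,-0.12,0.44,0,0,0,0],[0,-0.18,0.66,0,0,0,0],[0,-0.23,0.86,0,0,0,0],[0,-0.23,0.86,0,0,0,0],[0,-0.23,0.86,0,0,0,0],[0,-0.23,0.86,0,0,0,0]]'
python3 plan.py 598 169.5 19 87.5; python3 wr.py 20 490 174 ring2
```

```text
time: 23.53
position: [0.4761, -0.2087, 0.1409]
tcp_rot: [[-0.999, 0.043, 0.0], [0.043, 0.999, 0.0], [-0.0, 0.0, -1.0]]
contact_force: [1.0, 0.5, -0.1]
grip_width: 0.054
gripper_force: 32.1
time: 23.87
position: [0.5162, -0.081, 0.1408]
tcp_rot: [[-0.999, 0.042, 0.0], [0.042, 0.999, 0.0], [-0.0, 0.0, -1.0]]
contact_force: [0.8, -0.4, -0.7]
grip_width: 0.0538
gripper_force: 32.1
time: 24.2
position: [0.5561, 0.0465, 0.1408]
tcp_rot: [[-0.999, 0.042, 0.0], [0.042, 0.999, 0.0], [-0.0, 0.0, -1.0]]
contact_force: [0.4, -0.6, -0.0]
grip_width: 0.0533
gripper_force: 32.1
time: 24.78
position: [0.5954, 0.1715, 0.1404]
tcp_rot: [[-0.999, 0.042, -0.001], [0.042, 0.999, -0.0], [0.001, -0.0, -1.0]]
contact_force: [-0.6, 0.2, 0.0]
grip_width: 0.0539
gripper_force: 32.1
t 24.7833 shift [-0.018 -0.012  0.809] norm mm 121 turn 0.001 yaw now 87.6 j6 -1.37
4.07041327594977 [486.  173.3] 177.6 [ 27. 102.] [320.  81.]
110.467508272546 [599.7 186.7] 161.3 [203. 323.] [343. 228.]
```

View pics/w_ring2.png

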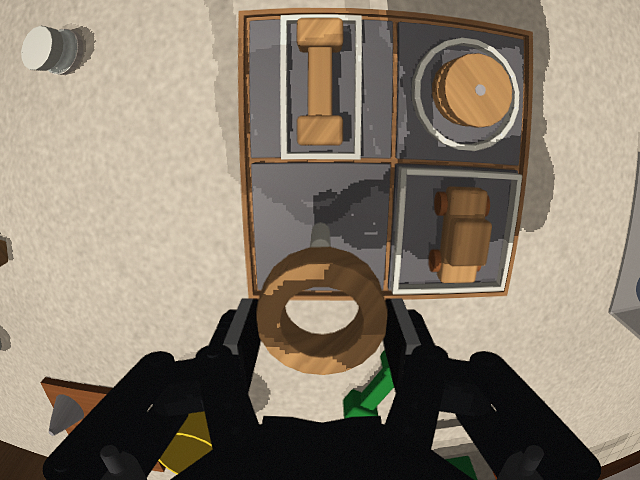

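Picture: the ring is level in the grip at (322,312), with the post just ahead at (320,235). The rattle (320,80), yo-yo (475,92) and car (462,235) are all in their places. I lower the ring over the post.

```bash
H="python3 -m handwheel"
$H '[[0,-0.018,-0.012,0.2,0,0,0],[0,-0.018,-0.012,0.4,0,0,0],[0,-0.018,-0.012,0.4,0,0,0],[0,-0.018,-0.012,0.5,0,0,0],[0,-0.018,-0.012,0.6,0,0,0],[0,-0.018,-0.012,0.7,0,0,0],[0,-0.018,-0.012,0.77,0,0,0],[0,-0.018,-0.012,0.77,0,0,0]]'
$H '[[0,0,0,0.01,0,0,0],[0,0,0,0.025,0,0,0],[0,0,0,0.035,0,0,0],[0,0,0,0.035,0,0,0],[0,0,0,0.035,0,0,0]]'
$H '[[0.75,0,0,0,0,0,0],[0.75,0,0,0,0,0,0],[0.75,0,0,0,0,0,0],[0.75,0,0,-0.1,0,0,0],[0.75,0,0,-0.35,0,0,0],[0.75,0,0,-0.65,0,0,0],[0.75,0,0,-1,0,0,0],[0.75,0,0,-1,0,0,0]]'
$H '[[1,0.8,-0.9,-0.3,0,0,0],[1,0.8,-0.9,-0.3,0,0,0],[1,0.8,-0.9,-0.3,0,0,0],[1,0.8,-0.9,-0.3,0,0,0],[1,0.8,-0.9,-0.3,0,0,0],[1,0.8,-0.9,-0.3,0,0,0]]'
```

```text
time: 25.5
position: [0.5975, 0.1689, 0.0241]
tcp_rot: [[-0.999, 0.043, -0.003], [0.043, 0.999, -0.001], [0.003, -0.001, -1.0]]
contact_force: [-0.7, 0.0, -0.5]
grip_width: 0.0537
gripper_force: 32.1
time: 25.92
position: [0.5988, 0.1699, 0.0205]
tcp_rot: [[-0.999, 0.042, 0.001], [0.042, 0.999, 0.0], [-0.001, 0.0, -1.0]]
contact_force: [0.4, -0.2, -0.5]
grip_width: 0.0537
gripper_force: 32.1
time: 26.58
position: [0.6011, 0.1703, 0.177]
tcp_rot: [[-0.999, 0.042, 0.01], [0.042, 0.999, 0.002], [-0.01, 0.002, -1.0]]
contact_force: [1.3, 0.8, 0.7]
grip_width: 0.0638
gripper_force: 0.0
time: 27.08
position: [0.471, 0.0379, 0.2166]
tcp_rot: [[-0.999, 0.045, 0.001], [0.045, 0.999, -0.001], [-0.002, -0.001, -1.0]]
contact_force: [0.7, 0.9, -0.3]
grip_width: 0.0854
gripper_force: 0.0
```

```bash
python3 - <<'E'
from h import *
np.set_printoptions(precision=1,suppress=True)
f=grab_frame("top");g=grab_frame("scene")
T=dict(yoyo=(495.5,282,27),car=(603,277,31),rattle=(490.5,174,27),ring=(598,169.5,21),small=(432.7,-183,11),mallet=(587.1,-190.1,11))
for n,F in(('top',f),('scene',g)):
    bs=blobs(wood(F),60)
    for k,(x,y,z) in T.items():
        b=min(bs,key=lambda b:np.hypot(*(pose(F,b[2],z/1000)[0]-(x,y))));print(n,k,pose(F,b[2],z/1000)[0]-(x,y),b[1][4])
a=cv2.resize(f["frame"][160:320,115:285],(425,400));c=cv2.resize(g["frame"][260:420,300:490],(375,316))
o=np.zeros((400,800,3),np.uint8);o[:,:425]=a;o[:316,425:]=c;cv2.imwrite('pics/end.png',o[:,:,::-1])
E
```

```text
top yoyo [-2.   0.3] 845
top car [-1.8 -0.2] 987
top rattle [106.7  -4.7] 603
top ring [-0.1  0.9] 603
top small [-0. -0.] 318
top mallet [0.4 0.3] 734
scene yoyo [-3.5 -0.1] 677
scene car [0.4 2.1] 759
scene rattle [-2.5  0.7] 584
scene ring [-0.7  1. ] 486
scene small [-1.4  0.6] 177
scene mallet [-2.3  0.6] 454
```

View pics/end.png

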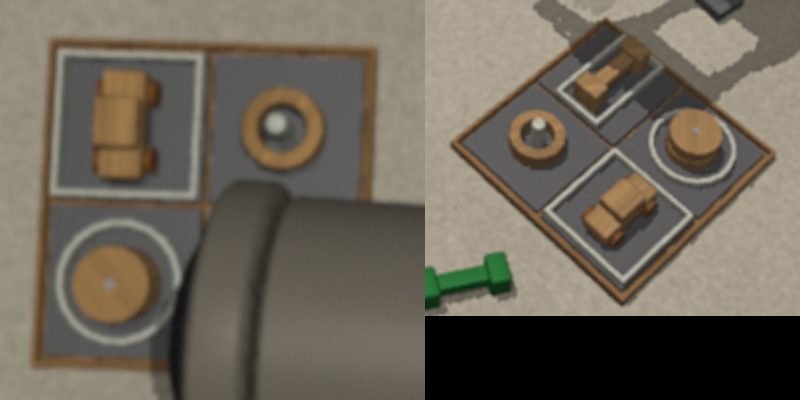

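The end picture shows the car (125,125), yo-yo (112,285) and ring over the post (282,128) centred in the top view, and the rattle in its trough in the scene view (612,75). All are within about 4 mm of centre, and the look-alikes have not moved.

```bash
python3 -c "
from workcell import *
print(sense()['time']);print(job_done())"
```

```text
27.1833
the job is handed in; nothing more can be done
None
```

I set the yo-yo, car, rattle and ring in their inserts, each measured within about 4 mm of centre, with the two look-alikes left where they lay, and handed the job in at 27 s; no verdict came back.

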